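# Free the sagging gate bolt and hold the test-bay gate ajar

## Robot

A 6-joint arm with a two-finger parallel gripper is mounted at the origin on the work surface. World frame = base frame: x ahead of the robot, y to its left, z up, the work surface at z = 0. Lengths are in m, angles in rad, forces in N, time in s.
With the tool pointing down it reaches from about 0.275 to 0.825 m from the base axis. Payload 4.9 kg.
Tool frame: the origin (TCP) lies midway between the tips of the shut fingers; the grasp point (between the pads) lies 19 mm behind it (bot.grip_depth is the distance from the TCP to the grasp point, in m); y points along the fingers, x is the direction in which the jaws open and shut, and the axes are right-handed (so a half turn about y gives the same grasp; the last joint's range is limited). The gripper opens to 85 mm and grips with 20 to 120 N. Pads are 22 mm wide; open, the fingers measure 114 mm over their backs; the gripper's body (76 mm by 85 mm) begins 54 mm behind the grasp point. The pads swing forward as they close: fully open they stand 13 mm farther back than shut.
Start: joints at [1.013, 0.326, -0.193, 1.052, 0, 1.437], TCP at [0.226, 0.501, 0.231] pointing down, gripper open.
Joint ranges: [-2.65, 2.65], [-0.97, 1.79], [-1.3, 1.35], [-1.93, 2.1], [-1.47, 1.37], [-3.14, 3.14]. Speed limits (rad/s): [2.57, 2.57, 3.14, 3.14, 3.14, 3.14].

## Interface

Orientations are given as a unit quaternion [w, x, y, z].
In Python, from cell import bot gives the robot as it stands. Calls block until the motion is done:
- bot.move_pose(position, orientation): joint-space move of the TCP to a pose.
- bot.move_linear(position, speed=0.15, rotation=None, until_force=None): straight line of the TCP; rotation=None keeps the orientation; speed is the mean speed in m/s. With until_force (N) it stops when the force on the tool has changed by that much, and returns True; else False.
- bot.goto_joints(angles): joint-space move.
- bot.set_gripper(opening, grasp_force=None): opening from 0.0 (shut) to 1.0 (fully open); grasp_force is the grip in N (None keeps the last); returns when the fingers have stopped.
- bot.wait(seconds).
- bot.solve_ik(position, orientation): joint angles nearest the present ones, or None.
- bot.camera(name): name is "scene" or "side" or "wrist"; returns the picture (384x512x3 uint8, red, green, blue); there is no depth.
- bot.calibration(name): a dict with "mtx" (3x3 intrinsics, pixels), "k1" (the pictures are not rectified: a ray, as slopes to the right and down, at radius r is drawn at 1 + k1 r^2 times it, then the intrinsics apply), "extrinsics" (4x4, takes a point from world to camera coordinates); the wrist camera has in their place "hand_eye" (4x4, takes a point from camera to tool coordinates, whose origin is the TCP and whose axes are the tool frame's). Camera axes: x right, y down, z forward; pixel columns grow to the right and rows downward; lengths in m; the calibration is good to about 2 mm. A picture is of the moment at which its call begins: read the wrist's pose just before it. calibration takes no time and is no camera call.
A pose or a line that the arm cannot do raises bot.PlanningError and nothing moves.
- bot.close_job(): hands the job in, once; it reports no verdict.
Trained networks look in the newest picture that a camera, given by its name, has taken for a name from the list of things; names that differ only in an ending like _2 or _b are one class to them, and where a whole thing is asked for, a point or a joint stands for the part that bears it (a point fixed in the world has none). Each returns a list of dicts, best first, with "confidence" (0 to 1); they miss things now and then, are a little off and sometimes report something else, mostly with a low value. They report only what shows in the picture. A call takes as long as a camera call.
- bot.search_frame(camera, thing): "bbox" ([left, top, width, height] in pixels, round what is visible of it).
Readings, each from a call of its own:
- bot.read_clock(): time.
- bot.read_joint_positions(): joint angles.
- bot.read_joint_vel(): joint speeds.
- bot.read_joint_efforts(): joint torques, N m.
- bot.read_position(): TCP position.
- bot.read_tool_rot(): TCP orientation.
- bot.read_ft_force(): force on the tool from outside, world axes, zero at the start.
- bot.read_moment(): the same for the moment, N m.
- bot.read_gripper_width(): opening from 0.0 (shut) to 1.0 (fully open).
Only numpy, scipy, OpenCV 4.12 (cv2) and the standard library are available. Lean on these libraries where they do the work, as an engineer would, in place of code of your own. Each camera call takes 0.05 s, during which the arm holds its last target. There are 200 camera calls.

## Task

The bolt on the test bay's gate has sagged so that its nose hangs behind the bent-up lip of the keeper: take the bolt's upright knob, lift the nose over the lip and draw the bolt fully back without forcing it, all before the gate is moved. Then swing the sprung gate towards you until its free edge stands about 120 mm (a hand's width) out from the post, and finish while still holding it steadily there with the fingers, bolt drawn back. Leave the other things on the table and in the bay where they are.

Things in the scene. Friction and masses are not known exactly. Their poses are not given: they have to be found in the camera images.
- bay: fixed low guard of aluminium posts and clear panels round a circuit board, 270 mm deep, 400 mm wide, 140 mm high, open on top, standing on the table at a varying place and yaw. Origin: centre of its underside. Its -x axis points out of the gated front (towards the robot), its +y axis along the front to the hinge side, z up. It never moves
- hinge (a point): point on the gate's upright hinge axis at the left end of the bay's front, 140 mm above the table; fixed, bay (-120, 170) mm. Axes as the bay's
- gate: the gate leaf with all that it carries: 320 mm from the hinge axis to its free edge, 24 mm thick, top edge 140 mm above the table. Two steel guide loops (26-34 mm wide, up to 198 mm above the table) stand on its top edge, 310 mm and 90 mm from the hinge axis. Origin on the hinge axis at table height; closed, its axes are the bay's: -y runs from the hinge to the free edge
- gate_swing (a joint): gate angle in rad: 0 closed (a stop), grows as the free edge swings out to the bay's -x side, towards the robot (clockwise seen from above); 120 mm at the free edge is 0.38 rad. A spring closes it: about 0.5 N m at 0 and 0.75 N m at 0.38 rad, so that it falls shut when let go
- stile_top (a point): middle of the top of the gate's free stile (30 mm wide), 305 mm from the hinge axis, 140 mm above the table
- bolt: the steel barrel bolt, a 10 mm bar lying along the gate's top edge at 170 mm above the table with an upright knob and, at its end, a square nose (18 mm thick, 14 mm along the bar, 25 mm tall) that hangs lower than the bar. Only its orientation is of use (axes as the gate's)
- knob (a point): grasp point on the knob: a plain upright steel cylinder of 14 mm diameter rising from the bar, from 170 to 225 mm above the table with the bolt down (bar top at 175); the point lies on its axis, at 203 mm, 240 mm from the hinge axis when the bolt is fully shot (distance shrinks as it is drawn). Free of obstacles for 60 mm along the bar on each side at the start; fingertips must stay above the bar
- draw (a joint): how far the bolt is drawn back along the gate towards the hinge (bay +y when closed), m: 0 fully shot, 0.055 fully drawn (stop); starts at 0 to 0.005. Slides with about 1.2 N of friction and stays where it is left. The nose touches the lip from about 0.006 to 0.010 if not lifted; the nose has left the keeper completely at 0.036
- lift (a joint): how far the bolt is lifted straight up in its loose guides, m: 0 sagged, 0.018 highest (stop). Lifting takes 3 to 5 N; it drops back when let go
- nose_under (a point): centre of the underside of the bolt's nose
- keeper: fixed steel keeper on the right-hand post, open on top: two cheeks 45 mm tall (tops about 187 mm above the table) that keep the gate shut while the nose is between them, and on the gate's side a bent-up lip 6 mm thick. Its height varies by some mm. Origin in the centre of its base, axes as the bay's
- lip_top (a point): middle of the top edge of the keeper's lip; it stands 8 to 12 mm above the sagged nose's underside, so the nose must be lifted by more than that difference
- part_jar: a small closed jar (40 mm wide, 55 mm tall) inside the bay; origin at the centre of its underside; leave alone
- heatsink: a finned metal heat sink (40 x 40 x 26 mm) inside the bay; origin under its centre; leave alone
- spool: a wire spool (56 mm wide, 40 mm tall) on the table, front left; origin under its centre; leave alone
- flux_bottle: a small bottle (36 mm wide, 90 mm tall) to the right of the bay, near the keeper post; origin under its centre; leave alone
- driver: a screwdriver 150 mm long lying on the table in front of and to the right of the keeper post, outside the gate's swing; origin near its middle; leave alone
- tip_tin: a small metal bowl (60 mm wide, 30 mm tall) beside the hinge post, left of the gate; origin under its centre; leave alone

How it is judged:
On the way, in this order (a step that is already met when the one before it is completed fails the run):
1. the nose is lifted above the lip while still behind it, gate shut (z of nose_under in the frame of lip_top above 0 m and value of joint draw below 0.03 m and value of joint gate_swing below 0.08 rad), for 0.05 s.
2. the bolt is drawn clear of the keeper, gate still shut (value of joint draw above 0.036 m and value of joint gate_swing below 0.08 rad), for 0.05 s.
At the end, for the whole second after the job is handed in: The gate stands still (under 0.06 rad/s) between 0.24 and 0.53 rad open (free edge about 75 to 165 mm out), the bolt is drawn back by more than 36 mm, and the fingers touch the gate or its bolt with more than 0.5 N, holding it against its spring through the last second (value of joint gate_swing between 0.24 and 0.53 rad and velocity of joint gate_swing between -0.06 and 0.06 rad/s and value of joint draw above 0.036 m and contact force between the fingers and gate above 0.5 N); the arm keeps its last pose, push and grip.
It fails at once if the bolt is forced against the keeper with more than 40 N (contact force between bolt and keeper above 40 N).
It fails at once if a bystander is moved by more than 30 mm (distance of any of part_jar, heatsink, spool, flux_bottle, driver, tip_tin from where it was at the start of the episode above 0.03 m).
It also fails if it takes over 38 s, if anything falls off the work surface, if the arm or the gripper's body presses on something with over 40 N, if the wrist force passes 120 N, or if a joint passes its speed limit or range.

## Working session

There is one attempt and no reset: what is moved stays moved. The work goes in short steps, each a Python script; the robot and the scene stay as the last script left them, time stands still between calls to the robot, and variables do not carry over. Pictures are saved under pics/ and viewed, about 8 in all and at most 12, crops included, and the job is handed in when it is done.

```bash
mkdir -p pics; ls; python3 - <<'E'
from cell import bot
import cv2,numpy as np
ims=[]
for c in("scene","side"):
    im=bot.camera(c); cv2.imwrite(f"pics/{c}0.png",im[:,:,::-1]); ims.append(im)
    for t in("knob","keeper","gate","bolt","hinge","stile_top","nose_under","lip_top","bay","flux_bottle","tip_tin"):
        try:r=bot.search_frame(c,t)
        except Exception as e:r=[{'bbox':[0],'confidence':0}];print(e)
        print(c,t,[(np.round(d['bbox'],1).tolist(),round(d['confidence'],2)) for d in r[:2]])
    k=bot.calibration(c);print(k)
print(bot.read_clock(),bot.read_position(),bot.read_tool_rot(),bot.calibration("wrist"))
E
```

```text
pics
scene knob [([141.3, 190.8, 118.7, 18.1], 0.84)]
scene keeper [([133.9, 196.2, 20.6, 19.7], 0.87), ([138.8, 185.3, 151.0, 63.3], 0.3)]
scene gate [([136.2, 189.4, 151.8, 59.2], 0.74)]
scene bolt [([140.0, 184.2, 120.2, 27.9], 0.83), ([133.9, 195.9, 20.3, 21.0], 0.67)]
scene hinge [([107.3, 190.3, 194.9, 152.5], 0.81), ([123.3, 213.6, 11.1, 25.4], 0.4)]
scene stile_top [([136.9, 185.4, 151.6, 62.4], 0.72)]
scene nose_under [([139.1, 187.5, 123.9, 25.2], 0.82)]
scene lip_top [([131.7, 193.1, 19.3, 25.0], 0.91)]
scene bay [([108.7, 184.0, 195.2, 162.0], 0.81)]
scene flux_bottle [([121.5, 214.5, 11.5, 24.0], 0.51)]
scene tip_tin [([310.5, 228.9, 23.2, 15.8], 0.62)]
{'mtx': array([[400.48410786,   0.        , 259.08961616],
       [  0.        , 400.48410786, 191.25857169],
       [  0.        ,   0.        ,   1.        ]]), 'k1': 0.017962301370329833, 'extrinsics': array([[-0.24519019,  0.96938742, -0.01303058,  0.08867324],
       [ 0.73607039,  0.17739559, -0.65324665, -0.31041287],
       [-0.63093752, -0.1697611 , -0.75703303,  1.48253592],
       [ 0.        ,  0.        ,  0.
[... 1070 characters left out ...]
7],
       [ 0.        ,  0.        ,  0.        ,  1.        ]])}
1.2 [0.22617984 0.50136016 0.23129423] [ 0.59398138 -0.59397324 -0.38365745  0.38365201] {'mtx': array([[319.04515138,   0.        , 256.69775901],
       [  0.        , 319.04515138, 191.81179693],
       [  0.        ,   0.        ,   1.        ]]), 'k1': 0.016883769249547084, 'hand_eye': array([[ 9.99998439e-01,  1.76654708e-03, -3.92274450e-05,
        -7.64872029e-04],
       [ 5.43122387e-04, -2.86171058e-01,  9.58178392e-01,
        -1.42848008e-01],
       [ 1.68144148e-03, -9.58176917e-01, -2.86171571e-01,
         7.19442585e-02],
       [ 0.00000000e+00,  0.00000000e+00,  0.00000000e+00,
         1.00000000e+00]])}
```

```bash
python3 - <<'E'
import cv2
a=cv2.imread("pics/scene0.png")[170:270,100:345];b=cv2.imread("pics/side0.png")[155:355,220:440]
cv2.imwrite("pics/v1.png",cv2.resize(a,(784,320),interpolation=cv2.INTER_CUBIC))
cv2.imwrite("pics/v2.png",cv2.resize(b,(660,600),interpolation=cv2.INTER_CUBIC))
E
```

```text
(no output)
```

View pics/v1.png

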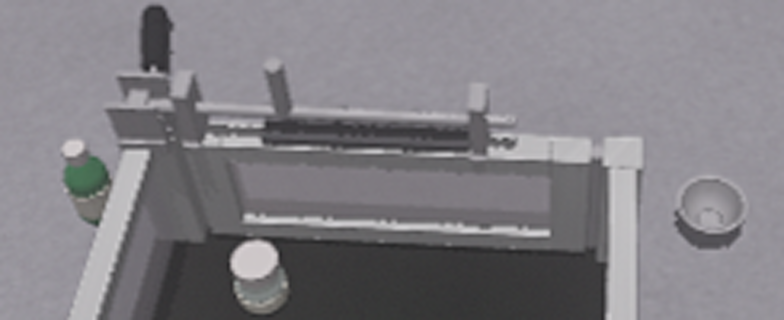

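View pics/v2.png

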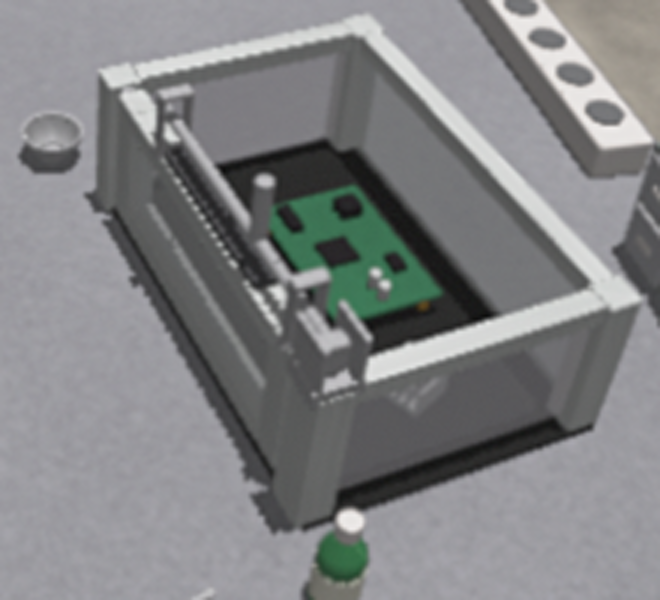

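```bash
cat >h.py <<'E'
from cell import bot
import cv2,numpy as np
from scipy.optimize import least_squares
from scipy.spatial.transform import Rotation as R
def rot(q): return R.from_quat(np.r_[q[1:],q[0]])
def cam(name,pose=None):
    k=bot.calibration(name)
    if name=="wrist":
        T=np.eye(4);p,q=pose;T[:3,:3]=rot(q).as_matrix();T[:3,3]=p
        return k["mtx"],k["k1"],np.linalg.inv(T@k["hand_eye"])
    return k["mtx"],k["k1"],k["extrinsics"]
def proj(c,P):
    K,k1,E=c;P=np.atleast_2d(P);Q=P@E[:3,:3].T+E[:3,3];s=Q[:,:2]/Q[:,2:]
    s=s*(1+k1*(s**2).sum(1,keepdims=True));return s*K[0,0]+K[:2,2]
def tri(obs,x0=(.5,0,.18)):
    r=least_squares(lambda X:np.concatenate([(proj(c,X)[0]-u) for c,u in obs]),x0)
    return r.x,np.abs(r.fun).max()
def toolq(yaw):  # tool y down, tool x at angle yaw in world xy
    x=np.array([np.cos(yaw),np.sin(yaw),0]);y=np.array([0,0,-1.]);z=np.cross(x,y)
    q=R.from_matrix(np.c_[x,y,z]).as_quat();return np.r_[q[3],q[:3]]
E
python3 - <<'E'
from h import *
S,D=cam("scene"),cam("side")
print("top",tri([(S,(186.25,190.5)),(D,(308,215))]))
print("base",tri([(S,(188.4,204.4)),(D,(307.7,232.3))]))
L=[(D,(259.3,180.3),(-120,185)),(D,(341.7,164.3),(120,185)),(D,(424.3,252.7),(120,-185)),(S,(294.4,216.25),(-120,185))]
def f(v):
    c,s=np.cos(v[2]),np.sin(v[2]);o=[]
    for C,u,b in L:
        b=np.array(b)/1e3;o+=list(proj(C,[v[0]+c*b[0]-s*b[1],v[1]+s*b[0]+c*b[1],.14])[0]-u)
    return o
r=least_squares(f,[.6,0,0]);print(r.x,np.round(r.fun,1))
v=r.x;c,s=np.cos(v[2]),np.sin(v[2])
print("knob pred",v[0]-c*.12+s*.07,v[1]-s*.12-c*.07)
M=rot(bot.read_tool_rot()).as_matrix();print(np.round(M,2))
E
```

```text
top (array([ 0.64108721, -0.10030957,  0.22235863]), np.float64(0.08694141840089742))
base (array([ 0.64468259, -0.10132197,  0.17490234]), np.float64(0.18820000373369794))
[ 0.74344191 -0.01346252  0.17162712] [ 0.4 -0.2 -0.5 -0.7 -0.2  0.3 -0.4  0.2]
knob pred 0.6371599318877292 -0.10292838427428586
[[ 0.41  0.   -0.91]
 [ 0.91  0.    0.41]
 [ 0.   -1.    0.  ]]
```

```bash
python3 - <<'E'
from h import *
import json
yaw=.1716;a=yaw+np.pi/2;u=np.array([np.cos(a),np.sin(a),0]);n=np.array([np.cos(yaw),np.sin(yaw),0])
k=np.array([.643,-.101,0]);out=[]
for i,d in enumerate((.05,-.05)):
    p=k+u*d-n*.05+[0,0,.30]
    (bot.move_pose(p,toolq(a)) if i==0 else bot.move_linear(p,.2)); bot.wait(.15)
    P=(bot.read_position(),bot.read_tool_rot());out.append([list(map(float,x)) for x in P])
    im=bot.camera("wrist");cv2.imwrite(f"pics/w{i}.png",im[:,:,::-1])
    for t in("knob","keeper","lip_top"):print(i,t,[(np.round(x['bbox'],1).tolist(),round(x['confidence'],2)) for x in bot.search_frame("wrist",t)[:2]])
    print(proj(cam("wrist",P),[[.641,-.1005,.2224],[.6447,-.1013,.175]]).round(1))
json.dump(out,open("w.json","w"));print(out,bot.read_clock())
a=[cv2.imread(f"pics/w{i}.png") for i in(0,1)]
cv2.imwrite("pics/w.png",cv2.resize(np.vstack(a),(400,600)))
for i in (0,1): cv2.imwrite(f"pics/wv{i}.png",cv2.resize(a[i],(800,600)))
E
```

```text
0 knob [([66.7, 217.9, 328.0, 46.1], 0.68)]
0 keeper [([48.1, 195.8, 65.5, 62.8], 0.8)]
0 lip_top [([44.2, 196.3, 73.1, 64.8], 0.73)]
[[193.  259.9]
 [201.6 237.9]]
1 knob [([179.3, 217.1, 326.6, 46.5], 0.95), ([179.8, 174.4, 332.2, 90.3], 0.61)]
1 keeper [([164.1, 196.5, 51.5, 60.3], 0.97)]
1 lip_top [([179.4, 175.1, 332.5, 94.4], 0.65), ([178.2, 176.7, 332.4, 207.2], 0.53)]
[[322.1 260.1]
 [310.2 238.1]]
[[[0.5852074881600828, -0.05950276863272475, 0.2999666009244405], [-0.4550339146695756, 0.4549623534322428, 0.5412808522741991, -0.5412655839984591]], [[0.6021441840597477, -0.15742541807947658, 0.30018975334022113], [-0.45496071593593934, 0.4547788493929764, 0.541468969954494, -0.5412931734986846]]] 4.9333
```

View pics/wv0.png

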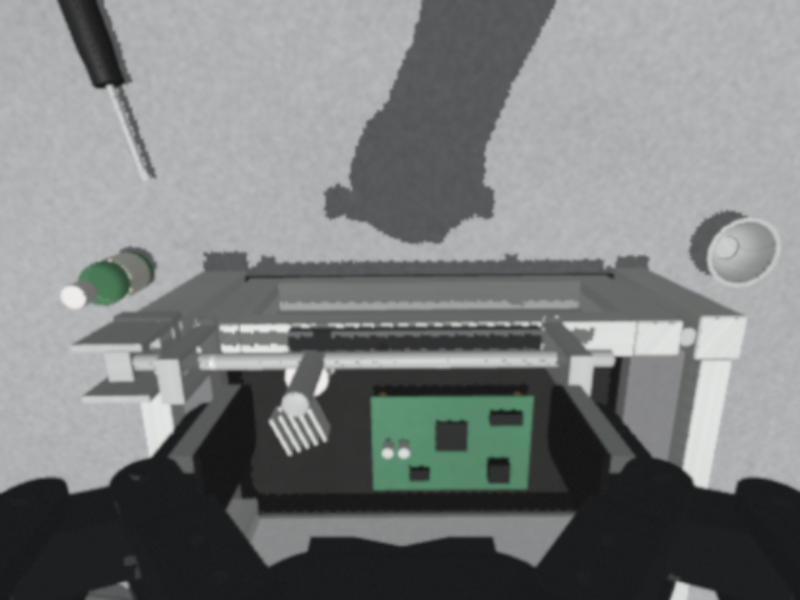

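View pics/wv1.png

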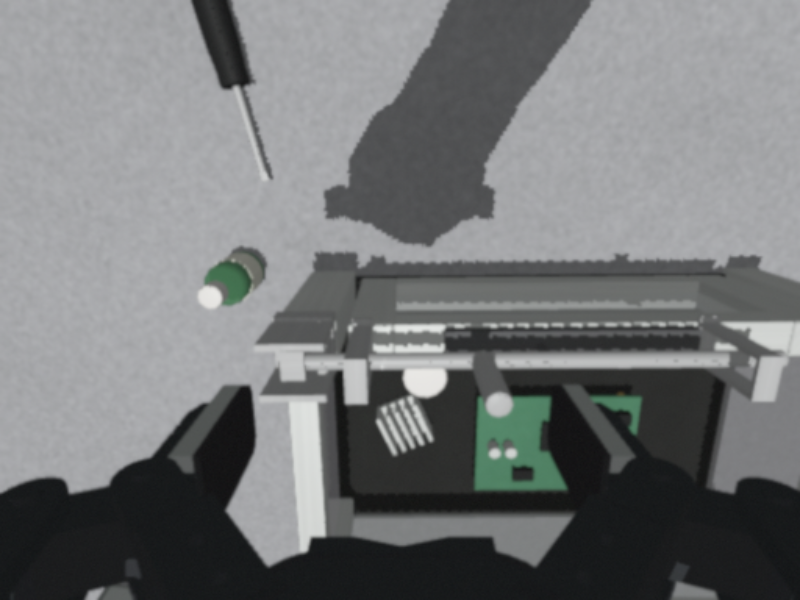

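```bash
python3 - <<'E'
from h import *
import json
w=json.load(open("w.json"));A,B=[cam("wrist",tuple(map(np.array,x))) for x in w];S,D=cam("scene"),cam("side");s=1.5625
wt=[(A,(297/s,402/s)),(B,(499/s,404/s))];ft=[(S,(186.25,190.5)),(D,(308,215))]
print("top w",tri(wt),"all",tri(wt+ft))
# bar points: nose centre bar entering, right bar end
print("barend R",tri([(A,(612/s,358/s)),(S,(100+515/3.2,170+120/3.2))]))
print("nose",tri([(A,(119/s,366/s)),(B,(291/s,363/s))]))
print("keeper front cheek L end",tri([(A,(75/s,347/s)),(B,(257/s,347/s))]),"rear L end",tri([(A,(85/s,396/s)),(B,(263/s,395/s))]))
E
```

```text
top w (array([ 0.63973288, -0.10295351,  0.2222032 ]), np.float64(0.5056642220913545)) all (array([ 0.63984467, -0.10276728,  0.22214422]), np.float64(0.87451081270342))
barend R (array([0.60798871, 0.06970914, 0.16967271]), np.float64(0.22618117878766952))
nose (array([ 0.65953606, -0.21351316,  0.17528001]), np.float64(0.9747179801973402))
keeper front cheek L end (array([ 0.64703436, -0.23139218,  0.18634634]), np.float64(0.027698500034546214)) rear L end (array([ 0.67472665, -0.22480888,  0.18849284]), np.float64(0.25518239776937435))
```

```bash
python3 - <<'E'
from h import *
yaw=.176;a=yaw+np.pi/2
k=np.array([.6397,-.1028,0])
bot.set_gripper(.6)
bot.move_pose(k+[0,0,.27],toolq(a));bot.wait(.2)
print(bot.read_position(),bot.read_ft_force().round(2))
print("hit",bot.move_linear(k+[0,0,.186],.08,until_force=6))
bot.wait(.1);print(bot.read_position(),bot.read_ft_force().round(2))
im=bot.camera("side");cv2.imwrite("pics/s1.png",cv2.resize(im[170:300,240:380,::-1],(646,600),interpolation=cv2.INTER_CUBIC))
im=bot.camera("wrist");cv2.imwrite("pics/w2.png",im[:,:,::-1])
print(bot.read_clock())
E
```

```text
[ 0.63970715 -0.10377917  0.27083124] [0.06 0.77 0.03]
hit False
[ 0.64010636 -0.10292361  0.18671875] [-0.16  0.11  0.41]
7.3583
```

View pics/w2.png

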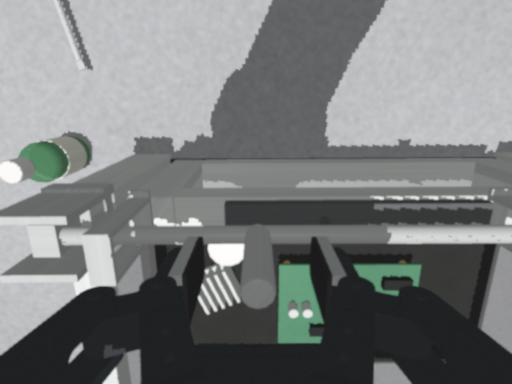

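The knob (column 258) stands midway between the pads (about 195 and 320), and the bar runs level in the picture. I'll close gently and then lift.

```bash
python3 - <<'E'
from h import *
bot.set_gripper(0,20);bot.wait(.1)
print("w",bot.read_gripper_width(),bot.read_position().round(4),bot.read_ft_force().round(2))
p=bot.read_position()
for d in (.004,.010,.0155):
    h=bot.move_linear(p+[0,0,d],.04,until_force=15);bot.wait(.1)
    print(d,h,bot.read_position().round(4),bot.read_ft_force().round(2))
    if h:break
im=bot.camera("side");a=im[240:300,290:350,::-1]
im=bot.camera("wrist");cv2.imwrite("pics/w3.png",np.hstack([cv2.resize(im[170:300,0:190,::-1],(500,342)),cv2.resize(a,(300,342))]))
print(bot.read_clock(),bot.read_gripper_width())
E
```

```text
w 0.15791048452053574 [ 0.6398 -0.1028  0.1861] [0.25 0.65 1.24]
0.004 False [ 0.6396 -0.1027  0.1897] [ 0.38  0.66 -2.07]
0.01 False [ 0.6397 -0.1027  0.1961] [ 0.    0.81 -3.91]
0.0155 False [ 0.6397 -0.1027  0.2016] [ 0.12  0.29 -4.03]
9.1167 0.15583603334844404
```

View pics/w3.png

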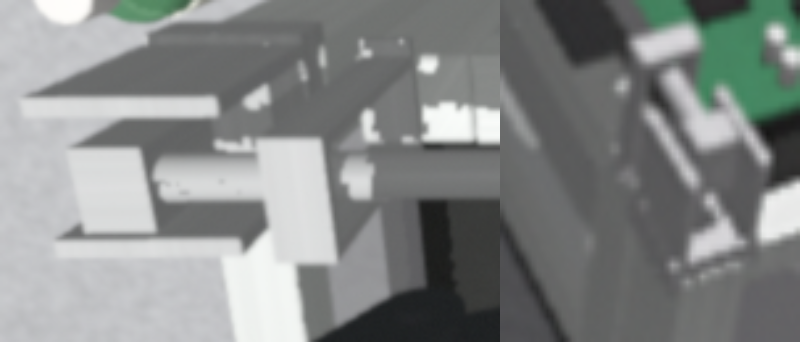

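The lift went 15.5 mm with a steady 4 N load and no slip. The nose block (crop about (115,190)) is up and still between the cheeks. Now I'll draw it.

```bash
python3 - <<'E'
from h import *
bot.set_gripper(0,50);bot.wait(.1)
a=.177+np.pi/2;u=np.array([np.cos(a),np.sin(a),0])
p=bot.read_position();print(p.round(4),bot.read_ft_force().round(2))
for d in (.015,.04,.058):
    h=bot.move_linear(p+u*d,.05,until_force=9);q=bot.read_position()
    print(d,h,q.round(4),"moved",np.round((q-p)@u,4),bot.read_ft_force().round(2))
    if h:break
bot.wait(.1);print(bot.read_position().round(4),bot.read_ft_force().round(2),bot.read_gripper_width(),bot.read_clock())
im=bot.camera("side");a=im[165:300,240:375,::-1]
cv2.imwrite("pics/s4.png",cv2.resize(a,(540,540)))
E
```

```text
[ 0.6397 -0.1027  0.2016] [ 0.69  1.13 -3.97]
0.015 False [ 0.6368 -0.087   0.2016] moved 0.016 [-0.59  2.05 -3.04]
0.04 False [ 0.6324 -0.0626  0.2015] moved 0.0408 [-0.77  0.93 -4.01]
0.058 True [ 0.6301 -0.0509  0.201 ] moved 0.0527 [ 1.78 -4.36 -3.86]
[ 0.6299 -0.0509  0.2004] [ 3.02 -3.62 -3.53] 0.14942320866007522 10.9833
```

View pics/s4.png

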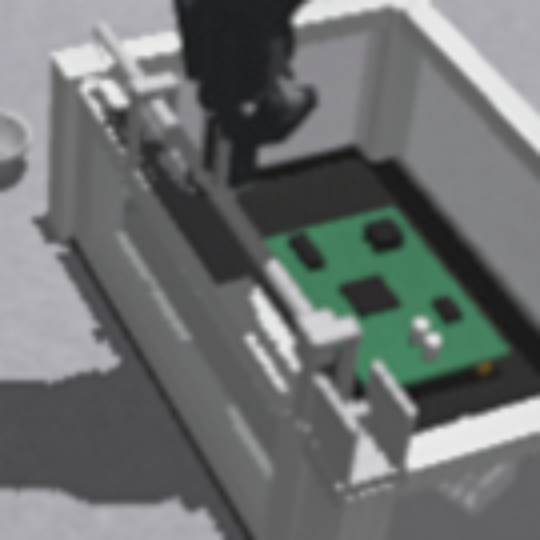

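```bash
python3 - <<'E'
from h import *
a0=.177+np.pi/2;u=np.array([np.cos(a0),np.sin(a0),0])
p=bot.read_position()-u*.001;H=p+u*.185;print("H",H.round(4))
for t in np.linspace(0,.39,9)[1:]:
    q=H+R.from_euler('z',-t).apply(p-H)
    h=bot.move_linear(q,.05,rotation=toolq(a0-t),until_force=25)
    print(round(t,3),h,bot.read_position().round(4),bot.read_ft_force().round(1),round(float(bot.read_gripper_width()),3))
    if h:break
bot.wait(.4);print(bot.read_position().round(4),bot.read_ft_force().round(2),bot.read_clock())
im=bot.camera("scene");im2=bot.camera("side")
cv2.imwrite("pics/e.png",np.hstack([cv2.resize(im[160:280,100:330,::-1],(460,240)),cv2.resize(im2[155:315,210:380,::-1],(255,240))]))
E
```

```text
H [0.5975 0.1302 0.2002]
0.049 False [ 0.6212 -0.0526  0.2003] [ 2.4  0.7 -4.2] 0.148
0.098 False [ 0.6124 -0.0538  0.2003] [ 2.5  2.4 -4. ] 0.15
0.146 False [ 0.6035 -0.0546  0.2003] [ 3.3  0.7 -3. ] 0.149
0.195 False [ 0.5945 -0.0548  0.2004] [ 3.5  0.7 -3.4] 0.151
0.244 False [ 0.5855 -0.0545  0.2004] [ 3.4  0.8 -2.3] 0.145
0.292 False [ 0.5765 -0.0538  0.2004] [ 3.9 -0.4 -3.4] 0.146
0.341 False [ 0.5676 -0.0526  0.2004] [ 3.  -0.9 -3.3] 0.149
0.39 False [ 0.5587 -0.0509  0.2004] [ 4.  -2.2 -3.4] 0.147
[ 0.5586 -0.0507  0.2002] [ 4.34 -2.07 -3.34] 14.075
```

View pics/e.png

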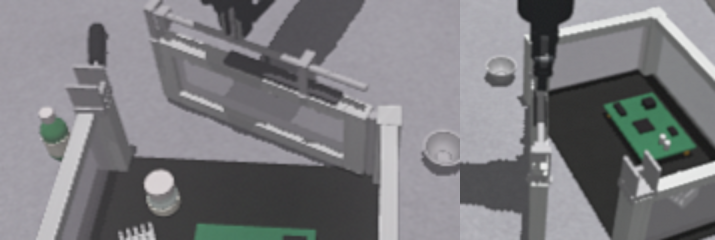

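```bash
python3 - <<'E'
from h import *
bot.wait(.5);print(bot.read_position().round(4),bot.read_ft_force().round(2),bot.read_joint_vel().round(4),bot.read_gripper_width(),bot.read_clock())
print(bot.close_job())
E
```

```text
[ 0.5584 -0.0506  0.2002] [ 3.49 -1.74 -2.78] [ 0.0001  0.0008 -0.0011  0.0001 -0.0012  0.0015] 0.15179890129321558 14.675
the job is handed in; nothing more can be done
None
```

I lifted the bolt, drew it back, swung the gate open and handed the job in with the fingers still holding the knob. No verdict is reported.

- **Lift:** I gripped the knob at 20 N and raised it 15.5 mm. The load stayed steady at about 4 N, so it did not slip.
- **Draw:** The bolt slid back about 53 mm to its stop. Each stretch was set to stop on a 9 N force change, and only the end stop triggered it. The picture then showed the nose clear of the keeper.
- **Gate:** I swung it about the hinge along a 0.39 rad arc, which puts the free edge about 120 mm out. I took the angle from the arm's position and did not measure it separately in the images. The last picture shows the gate standing open.
- **Last checks, at 14.7 s:**
  - The arm was still, with joint speeds under 0.002 rad/s.
  - The sideways pull was about 3.9 N. That fits the spring's closing force of about 4 N at the knob.
  - The gripper width still matched the knob.
- **Other objects:** The jar, heat sink, flux bottle, tip tin and driver looked undisturbed where they showed in the last crops. I did not measure them, and I did not check the spool.
- **One disagreement:** The knob top measured 222 mm against the stated 225 mm, which was close enough not to affect the grasp.

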